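# Hold the photometer's sprung shutter half open

### The job

Pull the photometer's drawer fully out by its bar handle. Then slide the spring-loaded shutter on the drawer's deck to the left (as seen facing the drawer) by its upright tab to half travel, so that half of the window is uncovered for the lamp check, never letting it run wide open, and finish while still holding the tab there with the fingers: do not let go. Leave the glass beaker, the amber jar and the small cardboard slide box near the photometer standing where they are.

Things in the scene. Friction and masses are not known exactly. Their poses are not given: they have to be found in the camera images.
- photometer: The photometer: a low white instrument, 280 mm deep, 280 mm wide, 130 mm high, fixed to the bench, with a flat roof and one drawer in its front. Origin: on the bench below the middle of its front (the drawer's front plate when closed). Its -x axis points out of its front, the way the drawer comes out; its +y axis points to the left of somebody facing the front.
- drawer (a joint): How far the drawer is out, in m: 0 closed, 0.150 fully out at its stop (starts closed or slightly ajar). About 2 N of friction; it stays where it is left. Its front plate (274 mm wide, top edge 116 mm above the bench) carries the handle; behind it lies a flat deck 242 mm wide, its top 62 mm above the bench, with no side walls.
- drawer_handle (a point): Centre of the drawer's handle: a round level steel bar, 12 mm thick, 120 mm long along the photometer's y, 95 mm above the bench, its centre line 45 mm in front of the drawer's front plate, on two thin posts near its ends (104 mm apart). It moves with the drawer.
- shutter (a joint): How far the shutter is slid open, in m: 0 closed (sprung home), 0.035 half travel, 0.070 wide open at its stop. It slides along the photometer's +y (left as seen facing the front). The spring pushes it home with 3 N when closed, rising evenly to about 9 N at half travel and 15 N wide open. The shutter is a flat aluminium plate, 60 mm by 80 mm along the slide, top 68 mm above the bench.
- window (a point): Centre of the glass window in the drawer's deck, 62 mm above the bench: 70 mm long along the slide, covered by the closed shutter, half uncovered at half travel. Beyond it (photometer's +x) three white marks on the deck show closed, half (the longer one) and wide open, read at a black pointer on the shutter's far edge. It moves with the drawer.
- shutter_tab: The shutter's upright aluminium tab: 30 mm along x, 12 mm thick along y, 42 mm tall, on the middle of the shutter plate. Origin: centre of its foot, 68 mm above the bench (top at 110 mm). Axes as the photometer's. 113 mm behind the handle bar's centre line (photometer's +x), on the drawer's middle line when closed; moves with drawer and shutter; under the roof while the drawer is closed.
- stain_jar: Bystander: amber glass jar, 56 mm across, 75 mm tall. Origin: centre of its underside. Leave it alone.
- beaker: Bystander: open glass beaker, 70 mm across, 85 mm tall. Origin: centre of its underside. Leave it alone.
- slide_box: Bystander: cardboard slide box, 100 x 70 x 30 mm. Origin: centre of its underside. Leave it alone.

How it is judged (in metres and radians):
On the way, in this order (a step that is already met when the one before it is completed fails the run):
1. the drawer is pulled out while the shutter is still closed (value of joint drawer above 0.135 m and value of joint shutter below 0.008 m), for 0.2 s.
2. the shutter is held at half travel by its tab (value of joint drawer above 0.12 m and value of joint shutter between 0.028 and 0.042 m and contact force between the fingers and shutter_tab above 2 N), for 0.3 s.
At the end, for the whole second after the job is handed in: The fingers press on the shutter's tab with more than 2 N and hold it still (under 10 mm/s) at half travel, 35 mm give or take 7 mm of its 70 mm, with the drawer still more than 120 mm out (it must once have been pulled out past 135 mm of its 150 mm before the shutter was moved) (all of step 2 and velocity of joint shutter between -0.01 and 0.01 m/s); the arm keeps its last pose, push and grip.
It fails at once if the shutter ran wide open (past 62 mm of 70 mm) (value of joint shutter above 0.062 m).
It fails at once if the beaker, jar or slide box was displaced by more than 30 mm (distance of any of stain_jar, beaker, slide_box from where it was at the start of the episode above 0.03 m).
It fails at once if the beaker, jar or slide box was tipped over (angle between any of stain_jar, beaker, slide_box's own z axis and vertical above 0.5 rad).
It also fails if it takes over 48 s, if anything falls off the work surface, if the arm or the gripper's body presses on something with over 40 N, if the wrist force passes 120 N, or if a joint passes its speed limit or range.

### The arm

A 6-joint arm with a two-finger parallel gripper is mounted at the origin on the work surface. World frame = base frame: x ahead of the robot, y to its left, z up, the work surface at z = 0. Lengths are in m, angles in degrees, forces in N, time in s.
With the tool pointing down it reaches from about 0.325 to 0.775 m from the base axis. Payload 5.5 kg.
Tool frame: the origin (TCP) lies at the very end of the fingers, on their centre line; the grasp point (between the pads) lies 19 mm behind it; z points along the fingers, y is the line along which they close (so a half turn about z gives the same grasp; the last joint's range is limited). The gripper opens to 88 mm and grips with 3 to 60 N. Pads are 20 mm wide; open, the fingers measure 115 mm over their backs; the gripper's body (75 mm by 178 mm) begins 61 mm behind the grasp point.
Start: joints at [-74.582, 5.22, 70.514, -0, 104.267, -3.249], TCP at [0.192, -0.568, 0.223] pointing down, gripper open.
Joint ranges: [-164.24, 164.24], [-49.07, 125.15], [9.68, 141.18], [-86.29, 266.29], [3.28, 154.24], [-151.56, 151.56]. Speed limits (degrees/s): [147.25, 147.25, 172.46, 180, 180, 180].

### API

Orientations are given as a 3x3 rotation matrix whose columns are the frame's x, y, z axes.
In Python, from cell import state, read_camera, ctrl gives the robot as it stands. The module is installed in compiled form; this text tells all that it offers.
- The arm moves only by the tool apply_moves, never from a script. Its arguments are lists of equal length, an entry for each row: "rotation": the turn, a rotation vector about the world's x, y, z in degrees, a list of three; "dp": the shift along the world's x, y, z in m, a list of three; "fingers": the opening, from 0 (shut) to 1 (fully open). A call has 1 to 8 rows; each row is the pose to reach, as a shift and turn from the pose commanded when the call began; what a row does not reach only later rows make up. A row lasts 1/12 s, in which the tool goes at most 41.7 mm and 7.16 degrees, less where a joint would pass 70% of its speed; a pose out of reach is approached as far as the arm can. A call with a gripper value outside its range is refused whole. The fingers move at their own pace and stop on an object; the grip force is fixed at half the most. Time passes only in rows, so rows that repeat a pose let the fingers close. It gives the time, the measured TCP pose, the force, the opening and the grip force at its end, in the units of the state.
- state(): the state, without advancing time (a new reading comes with each control period).
- read_camera(name): name is "side" or "top" or "wrist"; returns a dict with "color" (384x512x3 uint8, red, green, blue), "fx", "fy", "cx", "cy" (pixels), "D" ([k1, k2, p1, p2, k3] as OpenCV has them; the pictures are not rectified), "pose" (4x4, takes a point from camera to world coordinates); the wrist camera has in their place "tool_from_camera" (4x4, takes a point from camera to tool coordinates, whose origin is the TCP and whose axes are the flange's). Camera axes: x right, y up, looking along -z (the intrinsics and any distortion apply to the point x, -y, -z); pixel columns grow to the right and rows downward; lengths in m; the calibration is good to about 2 mm. A picture is of the moment at which its call begins: read the wrist's pose just before it. There is no depth.
- ctrl.sign_off(): hands the job in; it is judged then, once.
The state is a dict: "clock": time; "joint_positions": joint angles; "qvel": joint speeds; "joint_efforts": joint torques, N m; "eef_pos": TCP position; "tcp_rot": TCP orientation; "ft_force": force on the tool from outside, world axes, zero at the start; "torque": the same for the moment, N m; "finger_gap": finger opening in m; "grasp_force": force on a finger pad.
Only numpy, scipy, OpenCV 4.12 (cv2) and the standard library are available. Lean on these libraries where they do the work, as an engineer would, in place of code of your own. Each camera call takes 0.05 s, during which the arm holds its last target. There are 200 camera calls.

## Working session

There is one attempt and no reset: what is moved stays moved. The work goes in short steps, Python scripts to look and compute and a tool call to move; the robot and the scene stay as the last step left them, time stands still between calls to the robot, and variables do not carry over. Pictures are saved under pics/ and viewed, at most 10 in all, crops included, and the job is handed in when it is done.

Besides the shell and the picture viewer there is one more tool, called after ">>>" by a JSON object that holds its "api" and its "payload". apply_moves: Moves the arm, as the interface text tells. Its arguments: {"type":"object","properties":{"rotation":{"type":"array"},"dp":{"type":"array"},"fingers":{"type":"array"}},"required":["rotation","dp","fingers"]}

```bash
mkdir -p pics; cat > h.py <<'E'
import numpy as np, cv2
from cell import state, read_camera, ctrl
def cam(name):
    s=state(); c=read_camera(name)
    if name=="wrist":
        T=np.eye(4);T[:3,:3]=np.array(s["tcp_rot"]);T[:3,3]=s["eef_pos"]
        c["pose"]=T@np.array(c["tool_from_camera"])
    c["pose"]=np.array(c["pose"]); c["K"]=np.array([[c["fx"],0,c["cx"]],[0,c["fy"],c["cy"]],[0,0,1.]])
    c["D"]=np.array(c["D"],float)
    return c
def save(c,n): cv2.imwrite("pics/"+n,c["color"][:,:,::-1])
def ray(c,uv):
    p=cv2.undistortPoints(np.array(uv,float).reshape(-1,1,2),c["K"],c["D"]).reshape(-1,2)
    d=np.c_[p[:,0],-p[:,1],-np.ones(len(p))]@c["pose"][:3,:3].T
    return c["pose"][:3,3],d
def onz(c,uv,z):
    o,d=ray(c,uv); return o+d*((z-o[2])/d[:,2])[:,None]
E
python3 - <<'E'
from h import *
print(state())
ims=[]
for n in("top","side"):
    c=cam(n); save(c,n+"0.png"); print(n,c["pose"].round(3).tolist(),c["fx"])
E
```

```text
{'clock': 0.0, 'joint_positions': array([-7.45820224e+01,  5.26250156e+00,  7.05811866e+01, -6.50330688e-04,
        1.04267144e+02, -3.24790514e+00]), 'qvel': array([-0.02024152,  0.06980082,  0.07584999, -0.12447493, -0.05709545,
       -0.03169671]), 'joint_efforts': array([-4.76265195e-04, -4.46455693e+01, -4.06444716e+01,  6.97831227e-02,
        2.93215597e-02, -1.31132624e-04]), 'eef_pos': array([ 0.19195206, -0.56815139,  0.22152006]), 'tcp_rot': array([[ 9.47401939e-01,  3.20045763e-01, -5.24878114e-04],
       [ 3.20046178e-01, -9.47400115e-01,  1.86184863e-03],
       [ 9.86071803e-05, -1.93190424e-03, -9.99998129e-01]]), 'ft_force': array([ 0.16165423,  0.42145187, -0.55714003]), 'torque': array([ 0.00233468, -0.00223333,  0.01520203]), 'grasp_force': 0.0, 'finger_gap': 0.08778051996503829}
top [[-0.004, 0.989, -0.146, 0.423], [-1.0, -0.006, -0.018, 0.042], [-0.018, 0.146, 0.989, 1.162], [0.0, 0.0, 0.0, 1.0]] 434.20950623171353
side [[-0.798, 0.336, -0.5, 0.003], [-0.602, -0.43, 0.673, 0.807], [0.012, 0.838, 0.546, 0.699], [0.0, 0.0, 0.0, 1.0]] 472.1815021289228
```

View pics/top0.png

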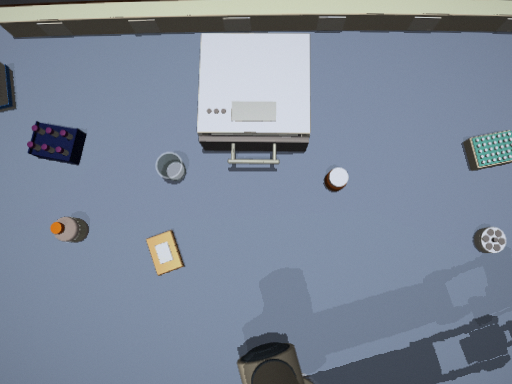

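View pics/side0.png

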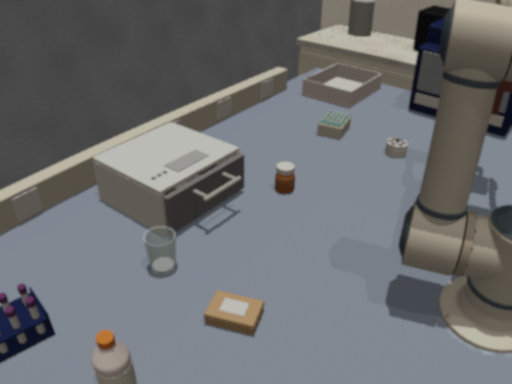

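The top view shows the photometer facing the robot: roof corners near (201,34), (309,34), (309,136) and (198,134), and handle bar (229..278,161). The beaker is at (171,167), the jar at (338,179) and the box at (165,253).

```bash
python3 - <<'E'
from h import *
c=cam("top")
g=c["color"].astype(int)
print("roof",onz(c,[(201,34),(309,34),(309,136),(198,134)],.13).round(3).tolist())
roi=g[150:172,222:288]; m=(roi.sum(2)>330).astype(np.uint8)
n,l,st,ce=cv2.connectedComponentsWithStats(m); print(st.tolist())
for r in range(6,16): print(r+150,''.join('#' if v else '.' for v in m[r]))
print("bar",onz(c,[(229,161),(278.5,161.5)],.1).round(4).tolist())
print("beaker/jar/box",onz(c,[(171,167)],.04).round(3),onz(c,[(338,179)],.07).round(3),onz(c,[(165,253)],.03).round(3))
s=cam("side"); print("side bar",onz(s,[(194,196),(240,178)],.1).round(4).tolist())
E
```

```text
roof [[0.971, 0.214, 0.13], [0.967, -0.063, 0.13], [0.698, -0.056, 0.13], [0.706, 0.216, 0.13]]
[[0, 0, 66, 21, 398], [0, 0, 66, 22, 1054]]
156 #############.##################################...###############
157 #############.##################################...###############
158 #############.##################################...###.###########
159 ##################################################################
160 ##################################################################
161 ##################################################################
162 ##################################################################
163 ##########....####################################################
164 ##########....##################################....##############
165 ##########....##################################....##############
bar [[0.6438, 0.1417, 0.1], [0.6416, 0.0181, 0.1]]
beaker/jar/box [[0.641 0.301 0.04 ]] [[ 0.601 -0.134  0.07 ]] [[0.416 0.313 0.03 ]]
side bar [[0.6668, 0.157, 0.1], [0.6335, 0.0274, 0.1]]
```

>>> {"api": "apply_moves", "payload": {"rotation": [[0,0,7],[0,0,14],[0,0,21],[0,0,28],[0,0,35],[0,0,42],[0,0,49],[0,0,56]], "dp": [[0.02,0.03,0.01],[0.04,0.065,0.02],[0.065,0.1,0.03],[0.085,0.13,0.04],[0.105,0.165,0.05],[0.13,0.195,0.05],[0.15,0.23,0.05],[0.17,0.26,0.05]], "fingers": [1,1,1,1,1,1,1,1]}}

```text
clock: 0.87
eef_pos: [0.3627, -0.3064, 0.273]
tcp_rot: [[0.258, 0.966, 0.001], [0.966, -0.258, -0.0], [-0.0, 0.001, -1.0]]
ft_force: [-0.3, -0.2, 0.5]
finger_gap: 0.0879
grasp_force: 0.0
```

>>> {"api": "apply_moves", "payload": {"rotation": [[0,0,7],[0,0,14],[0,0,14],[0,0,14],[0,0,14],[0,0,14],[0,0,14],[0,0,14]], "dp": [[0.02,0.03,0],[0.04,0.065,0],[0.065,0.1,0],[0.085,0.13,0],[0.105,0.165,0],[0.13,0.195,0],[0.15,0.23,0],[0.17,0.26,0]], "fingers": [0.5,0.5,0.5,0.5,0.5,0.5,0.5,0.5]}}

```text
clock: 1.53
eef_pos: [0.5327, -0.0461, 0.2725]
tcp_rot: [[0.023, 1.0, -0.0], [1.0, -0.023, 0.0], [0.0, -0.0, -1.0]]
ft_force: [1.1, -0.7, 0.5]
finger_gap: 0.0442
grasp_force: 0.0
```

>>> {"api": "apply_moves", "payload": {"rotation": [[0,0,0],[0,0,0],[0,0,0],[0,0,0],[0,0,0]], "dp": [[0.02,0.035,0],[0.04,0.07,0],[0.05,0.1,0],[0.05,0.128,0],[0.05,0.128,0]], "fingers": [0.5,0.5,0.5,0.5,0.5]}}

```text
clock: 1.95
eef_pos: [0.582, 0.0844, 0.2715]
tcp_rot: [[0.018, 1.0, -0.002], [1.0, -0.018, 0.002], [0.002, -0.002, -1.0]]
ft_force: [0.1, -0.0, 0.1]
finger_gap: 0.0441
grasp_force: 0.0
```

```bash
python3 - <<'E'
from h import *
s=state(); print(s["clock"],s["eef_pos"],s["tcp_rot"].round(3).tolist(),s["joint_positions"].round(1),s["finger_gap"])
c=cam("wrist"); save(c,"w1.png"); print(c["pose"].round(3).tolist())
E
```

```text
1.95 [0.58202619 0.08441452 0.27149095] [[0.018, 1.0, -0.002], [1.0, -0.018, 0.002], [0.002, -0.002, -1.0]] [4.900e+00 4.400e+00 6.640e+01 1.000e-01 1.093e+02 5.900e+00] 0.044080112488725134
[[1.0, 0.017, 0.005, 0.584], [-0.018, 0.964, 0.265, 0.155], [-0.0, -0.265, 0.964, 0.433], [0.0, 0.0, 0.0, 1.0]]
```

View pics/w1.png

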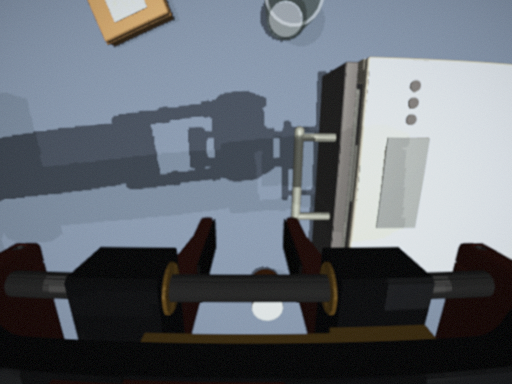

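The wrist view shows the bar from (299,131) to (295,216), with the drawer plate's edge near x=335 and the roof edge near x=362.

```bash
python3 - <<'E'
from h import *
c=cam("wrist")
print(onz(c,[(299,131),(295,217)],.101).round(4).tolist())
print("plate top",onz(c,[(357,62),(346,240)],.116).round(4).tolist(),"roof",onz(c,[(366,60),(349,245)],.13).round(4).tolist())
E
```

```text
[[0.6446, 0.1373, 0.101], [0.6425, 0.0259, 0.101]]
plate top [[0.7049, 0.2127, 0.116], [0.7079, -0.0019, 0.116]] roof [[0.7091, 0.2121, 0.13], [0.7068, -0.0021, 0.13]]
```

>>> {"api": "apply_moves", "payload": {"rotation": [[0,0,0],[0,0,0],[0,0,0],[0,0,0],[0,0,0],[0,0,0],[0,0,0],[0,0,0]], "dp": [[0.035,-0.002,0],[0.0615,-0.004,0],[0.0615,-0.004,-0.035],[0.0615,-0.004,-0.07],[0.0615,-0.004,-0.1],[0.0615,-0.004,-0.12],[0.0615,-0.004,-0.12],[0.0615,-0.004,-0.12]], "fingers": [0.4,0.4,0.4,0.4,0.4,0.4,0.4,0.4]}}

```text
clock: 2.72
eef_pos: [0.6428, 0.074, 0.1518]
tcp_rot: [[0.025, 1.0, -0.003], [1.0, -0.025, -0.001], [-0.001, -0.003, -1.0]]
ft_force: [0.3, 0.2, 0.6]
finger_gap: 0.0352
grasp_force: 0.0
```

>>> {"api": "apply_moves", "payload": {"rotation": [[0,0,0],[0,0,0],[0,0,0],[0,0,0],[0,0,0],[0,0,0],[0,0,0],[0,0,0]], "dp": [[0,0,-0.02],[0,0,-0.04],[0,0,-0.06],[0,0,-0.073],[0,0,-0.073],[0,0,-0.073],[0,0,-0.073],[0,0,-0.073]], "fingers": [0.4,0.4,0.4,0.4,0.4,0,0,0]}}

```text
clock: 3.38
eef_pos: [0.6447, 0.0755, 0.0822]
tcp_rot: [[0.023, 1.0, 0.004], [1.0, -0.023, 0.0], [0.0, 0.004, -1.0]]
ft_force: [0.3, 0.5, 0.0]
finger_gap: 0.0185
grasp_force: 0.0
```

>>> {"api": "apply_moves", "payload": {"rotation": [[0,0,0],[0,0,0],[0,0,0],[0,0,0]], "dp": [[0,0,0],[0,0,0],[0,0,0],[0,0,0]], "fingers": [0,0,0,0]}}

```text
clock: 3.72
eef_pos: [0.6442, 0.0756, 0.0816]
tcp_rot: [[0.023, 1.0, 0.003], [1.0, -0.023, 0.0], [0.0, 0.003, -1.0]]
ft_force: [-0.2, -0.4, 6.2]
finger_gap: 0.0114
grasp_force: 30.0
```

>>> {"api": "apply_moves", "payload": {"rotation": [[0,0,0],[0,0,0],[0,0,0],[0,0,0],[0,0,0],[0,0,0],[0,0,0],[0,0,0]], "dp": [[-0.01,0,0],[-0.028,0,0],[-0.046,0.001,0],[-0.064,0.001,0],[-0.082,0.001,0],[-0.1,0.002,0],[-0.115,0.002,0],[-0.125,0.002,0]], "fingers": [0,0,0,0,0,0,0,0]}}

```text
clock: 4.38
eef_pos: [0.5189, 0.0777, 0.0815]
tcp_rot: [[0.023, 1.0, 0.005], [1.0, -0.023, 0.0], [0.0, 0.005, -1.0]]
ft_force: [2.4, 0.1, 4.1]
finger_gap: 0.0113
grasp_force: 30.0
```

>>> {"api": "apply_moves", "payload": {"rotation": [[0,0,0],[0,0,0],[0,0,0],[0,0,0],[0,0,0]], "dp": [[-0.003,0,0],[-0.006,0,0],[-0.009,0,0],[-0.012,0,0],[-0.012,0,0]], "fingers": [0,0,0,0,0]}}

```text
clock: 4.8
eef_pos: [0.5076, 0.0779, 0.0815]
tcp_rot: [[0.023, 1.0, 0.004], [1.0, -0.023, 0.001], [0.001, 0.004, -1.0]]
ft_force: [-1.0, 0.7, 7.4]
finger_gap: 0.011
grasp_force: 30.0
```

>>> {"api": "apply_moves", "payload": {"rotation": [[0,0,0],[0,0,0],[0,0,0],[0,0,0]], "dp": [[-0.002,0,0],[-0.004,0,0],[-0.006,0,0],[-0.006,0,0]], "fingers": [0,0,0,0]}}

```text
clock: 5.13
eef_pos: [0.5019, 0.078, 0.0815]
tcp_rot: [[0.023, 1.0, 0.004], [1.0, -0.023, 0.001], [0.001, 0.004, -1.0]]
ft_force: [0.2, 0.1, 7.1]
finger_gap: 0.011
grasp_force: 30.0
```

>>> {"api": "apply_moves", "payload": {"rotation": [[0,0,0],[0,0,0],[0,0,0],[0,0,0]], "dp": [[-0.002,0,0],[-0.004,0,0],[-0.006,0,0],[-0.006,0,0]], "fingers": [0,0,0,0]}}

```text
clock: 5.47
eef_pos: [0.4977, 0.078, 0.0815]
tcp_rot: [[0.023, 1.0, 0.008], [1.0, -0.023, 0.001], [0.001, 0.008, -1.0]]
ft_force: [8.8, 1.3, 3.1]
finger_gap: 0.0108
grasp_force: 30.0
```

>>> {"api": "apply_moves", "payload": {"rotation": [[0,0,0],[0,0,0],[0,0,0],[0,0,0],[0,0,0],[0,0,0],[0,0,0],[0,0,0]], "dp": [[0.003,0,0],[0.003,0,0],[0.003,0,0],[0.003,0,0.02],[0.003,0,0.05],[0.003,0,0.09],[0.003,0,0.13],[0.003,0,0.16]], "fingers": [0.4,0.4,0.4,0.4,0.4,0.4,0.4,0.4]}}

```text
clock: 6.13
eef_pos: [0.4974, 0.0775, 0.2424]
tcp_rot: [[0.023, 1.0, 0.001], [1.0, -0.023, 0.0], [0.0, 0.001, -1.0]]
ft_force: [0.6, 0.3, -0.4]
finger_gap: 0.0352
grasp_force: 0.0
```

>>> {"api": "apply_moves", "payload": {"rotation": [[0,0,7],[0,0,14],[0,0,21],[0,0,28],[0,0,35],[0,0,42],[0,0,49],[0,0,56]], "dp": [[0.01,0,0.02],[0.02,0,0.02],[0.03,0,0.02],[0.04,0,0.02],[0.05,0,0.02],[0.06,0,0.02],[0.065,0,0.02],[0.065,0,0.02]], "fingers": [0.4,0.4,0.4,0.4,0.4,0.4,0.4,0.4]}}

```text
clock: 6.8
eef_pos: [0.563, 0.0774, 0.2581]
tcp_rot: [[-0.819, 0.574, -0.003], [0.574, 0.819, -0.0], [0.002, -0.002, -1.0]]
ft_force: [0.3, -0.1, -0.7]
finger_gap: 0.0351
grasp_force: 0.0
```

>>> {"api": "apply_moves", "payload": {"rotation": [[0,0,7],[0,0,14],[0,0,21],[0,0,28],[0,0,34],[0,0,34],[0,0,34]], "dp": [[0,0,0],[0,0,0],[0,0,0],[0,0,0],[0,0,0],[0,0,0],[0,0,0]], "fingers": [0.4,0.4,0.4,0.4,0.4,0.4,0.4]}}

```text
clock: 7.38
eef_pos: [0.5623, 0.0775, 0.259]
tcp_rot: [[-1.0, 0.027, -0.002], [0.027, 1.0, -0.0], [0.002, -0.0, -1.0]]
ft_force: [-0.8, 0.1, -0.4]
finger_gap: 0.035
grasp_force: 0.0
```

```bash
python3 - <<'E'
from h import *
s=state(); print(s["clock"],s["eef_pos"],s["tcp_rot"].round(3).tolist(),s["finger_gap"])
c=cam("wrist"); save(c,"w2.png"); print(c["pose"].round(3).tolist())
c=cam("top"); cv2.imwrite("pics/t2.png",cv2.resize(c["color"][20:280,120:380,::-1],(600,600),interpolation=cv2.INTER_CUBIC))
E
```

```text
7.3833 [0.56233309 0.07748395 0.25896496] [[-1.0, 0.027, -0.002], [0.027, 1.0, -0.0], [0.002, -0.0, -1.0]] 0.03500879155621439
[[0.027, -0.964, -0.266, 0.491], [1.0, 0.025, 0.008, 0.078], [-0.001, -0.266, 0.964, 0.42], [0.0, 0.0, 0.0, 1.0]]
```

View pics/w2.png

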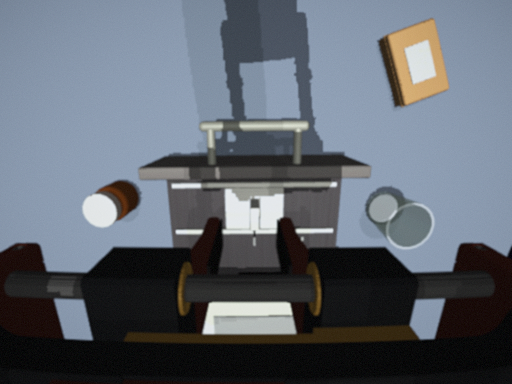

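The wrist view shows the drawer out with the shutter closed. The bar runs (202..307,126), the tab's dark top is at about (255,203), and the pointer is near (254,240). I'll zoom in on the tab.

```bash
python3 - <<'E'
from h import *
c=cam("wrist"); cv2.imwrite("pics/w2z.png",cv2.resize(c["color"][170:255,200:320,::-1],None,fx=6,fy=6,interpolation=cv2.INTER_CUBIC))
b=onz(c,[(202,126),(307,126)],.101); print(b.round(4).tolist(), b.mean(0))
print("tab top",onz(c,[(255,203)],.11).round(4))
E
```

```text
[[0.4978, 0.0229, 0.101], [0.5009, 0.1453, 0.101]] [0.49931946 0.08406866 0.101     ]
tab top [[0.5906 0.0826 0.11  ]]
```

View pics/w2z.png

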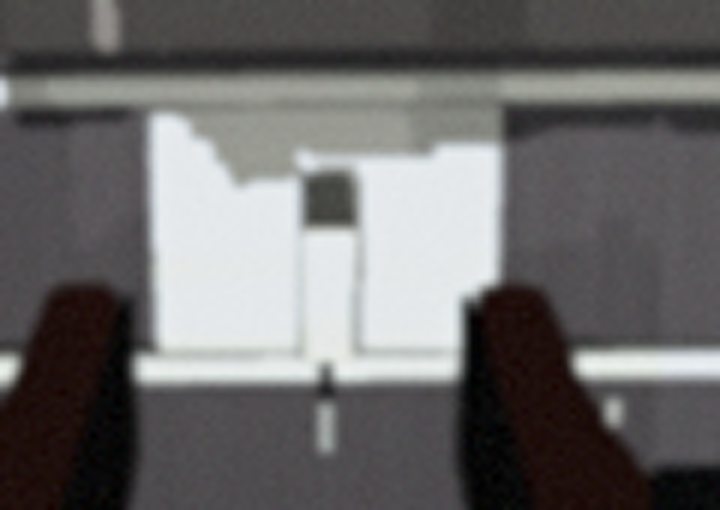

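The zoom shows the tab's top face at about (251..259.5, 208..229) in the full picture. The pointer lines up with the "closed" mark near (254,235).

```bash
python3 - <<'E'
from h import *
c=cam("wrist")
print(onz(c,[(250.5,218),(259.5,218),(255,208),(255,229)],.11).round(4).tolist())
print("closed mark",onz(c,[(254.2,241)],.062).round(4))
E
```

```text
[[0.61, 0.0767, 0.11], [0.6103, 0.0878, 0.11], [0.597, 0.0825, 0.11], [0.6248, 0.0819, 0.11]]
closed mark [[0.6646 0.081  0.062 ]]
```

>>> {"api": "apply_moves", "payload": {"rotation": [[0,0,0],[0,0,0],[0,0,0],[0,0,0],[0,0,0],[0,0,0],[0,0,0]], "dp": [[0.025,0.002,0],[0.048,0.0045,0],[0.048,0.0045,-0.03],[0.048,0.0045,-0.06],[0.048,0.0045,-0.09],[0.048,0.0045,-0.12],[0.048,0.0045,-0.12]], "fingers": [0.5,0.5,0.5,0.5,0.5,0.5,0.5]}}

```text
clock: 8.17
eef_pos: [0.6073, 0.0818, 0.1315]
tcp_rot: [[-1.0, 0.024, -0.012], [0.024, 1.0, -0.001], [0.012, -0.001, -1.0]]
ft_force: [-0.2, 0.0, -2.3]
finger_gap: 0.0439
grasp_force: 0.0
```

>>> {"api": "apply_moves", "payload": {"rotation": [[0,0,0],[0,0,0],[0,0,0],[0,0,0],[0,0,0]], "dp": [[0,0,-0.015],[0,0,-0.03],[0,0,-0.045],[0,0,-0.058],[0,0,-0.058]], "fingers": [0.5,0.5,0.5,0.5,0.5]}}

```text
clock: 8.58
eef_pos: [0.6096, 0.082, 0.0797]
tcp_rot: [[-1.0, 0.024, -0.003], [0.024, 1.0, -0.0], [0.003, -0.0, -1.0]]
ft_force: [-0.4, -0.5, 0.3]
finger_gap: 0.0439
grasp_force: 0.0
```

```bash
python3 - <<'E'
from h import *
s=state(); print(s["clock"],s["eef_pos"],s["ft_force"])
c=cam("wrist"); save(c,"w3.png")
E
```

```text
8.5833 [0.6095909  0.08195536 0.07968905] [-0.38572085 -0.46560449  0.27625066]
```

View pics/w3.png

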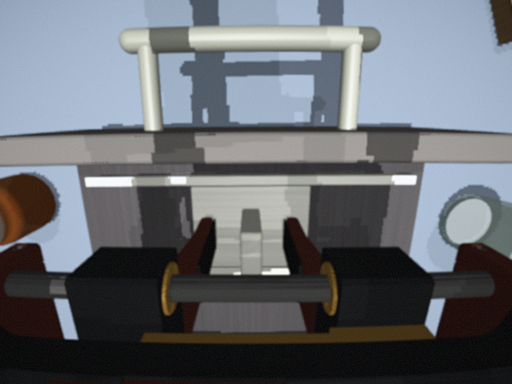

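The wrist view shows the tab (242..261, 210..270) centred between the fingertips at 210 and 290. Closing on it now.

>>> {"api": "apply_moves", "payload": {"rotation": [[0,0,0],[0,0,0],[0,0,0],[0,0,0],[0,0,0],[0,0,0],[0,0,0],[0,0,0]], "dp": [[0,0,0],[0,0,0],[0,0,0],[0,0,0],[0,0,0],[0,0,0],[0,0,0],[0,0,0]], "fingers": [0,0,0,0,0,0,0,0]}}

```text
clock: 9.3
eef_pos: [0.6108, 0.0828, 0.0823]
tcp_rot: [[-1.0, 0.023, 0.001], [0.023, 1.0, 0.001], [-0.001, 0.001, -1.0]]
ft_force: [0.1, 3.4, 2.4]
finger_gap: 0.0116
grasp_force: 30.0
```

>>> {"api": "apply_moves", "payload": {"rotation": [[0,0,0],[0,0,0],[0,0,0],[0,0,0],[0,0,0],[0,0,0],[0,0,0],[0,0,0]], "dp": [[0,0.004,0],[0,0.009,0],[0,0.014,0],[0,0.019,0],[0.001,0.024,0],[0.001,0.029,0],[0.001,0.034,0],[0.001,0.036,0]], "fingers": [0,0,0,0,0,0,0,0]}}

```text
clock: 9.97
eef_pos: [0.6119, 0.1165, 0.0823]
tcp_rot: [[-1.0, 0.024, 0.001], [0.024, 1.0, -0.004], [-0.001, -0.004, -1.0]]
ft_force: [-0.1, -8.9, 6.0]
finger_gap: 0.0118
grasp_force: 30.0
```

>>> {"api": "apply_moves", "payload": {"rotation": [[0,0,0],[0,0,0],[0,0,0],[0,0,0]], "dp": [[0,0,0],[0,0,0],[0,0,0],[0,0,0]], "fingers": [0,0,0,0]}}

```text
clock: 10.3
eef_pos: [0.6119, 0.116, 0.0823]
tcp_rot: [[-1.0, 0.025, 0.001], [0.025, 1.0, -0.004], [-0.001, -0.004, -1.0]]
ft_force: [0.0, -8.3, 5.5]
finger_gap: 0.0118
grasp_force: 30.0
```

```bash
python3 - <<'E'
from h import *
s=state(); print(s["clock"],s["eef_pos"],s["ft_force"],s["finger_gap"])
c=cam("wrist"); save(c,"w4.png")
E
```

```text
10.3 [0.61188366 0.11602971 0.08229805] [ 0.0096205  -8.27970514  5.53934772] 0.011810867827216284
```

View pics/w4.png

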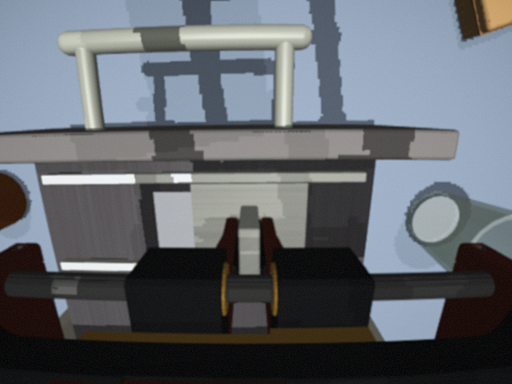

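The window is uncovered over columns 154..192 (about 27 mm, plus the 5 mm overlap), so the shutter is at about 32–33 mm. The spring force agrees. I'll nudge it 2 mm further and hold.

>>> {"api": "apply_moves", "payload": {"rotation": [[0,0,0],[0,0,0],[0,0,0],[0,0,0],[0,0,0],[0,0,0]], "dp": [[0,0.001,0],[0,0.002,0],[0,0.002,0],[0,0.002,0],[0,0.002,0],[0,0.002,0]], "fingers": [0,0,0,0,0,0]}}

```text
clock: 10.85
eef_pos: [0.6119, 0.1179, 0.0823]
tcp_rot: [[-1.0, 0.025, 0.001], [0.025, 1.0, -0.004], [-0.001, -0.004, -1.0]]
ft_force: [-0.2, -7.7, 5.8]
finger_gap: 0.0118
grasp_force: 30.0
```

```bash
python3 - <<'E'
from h import *
s=state(); print(s["clock"],s["eef_pos"],s["ft_force"],s["grasp_force"],abs(s["qvel"]).max())
c=cam("wrist")
a=onz(c,[(60,42),(311,38)],.095).mean(0); p=onz(c,[(192,210),(308,210)],.068)
# plate edges in current picture, row 210
g=c["color"][205:215,130:330].mean((0,2)); e=np.abs(np.diff(g)); i=[k+130 for k in np.argsort(-e)[:10]]; print(sorted(i))
print("bar-based mid y (old pic px)",a.round(4),p.round(4).tolist())
E
```

```text
10.85 [0.611906   0.11785482 0.08229053] [-0.23504691 -7.65426144  5.8119855 ] 30.002245903015137 0.15819749376631514
[np.int64(150), np.int64(151), np.int64(152), np.int64(239), np.int64(240), np.int64(257), np.int64(258), np.int64(305), np.int64(306), np.int64(307)]
bar-based mid y (old pic px) [0.499  0.0856 0.095 ] [[0.6007, 0.077, 0.068], [0.6026, 0.1577, 0.068]]
```

```bash
python3 -c "
from cell import ctrl; print(ctrl.sign_off())"
```

```text
the job is handed in; nothing more can be done
None
```

The drawer is pulled out to its stop and the shutter is held at about 35 mm (half travel) with the fingers still gripping the tab at 30 N. I steered clear of the beaker, jar and slide box, and the job was handed in at about 11 s; no verdict was returned.

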